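# Whiteboard markers back on their colour rests

## Robot

A 6-joint arm with a two-finger parallel gripper is mounted at the origin on a cart in front of the work surface, level with it; the furniture and walls round the work are solid. World frame = base frame: x ahead of the robot, y to its left, z up, the work surface at z = 0. Lengths are in m, angles in rad, forces in N, time in s.
With the tool pointing down it reaches from about 0.35 to 0.775 m from the base axis. Payload 5.5 kg.
Tool frame: the origin (TCP) lies where the fingers leave the gripper's body, on its centre line; the fingertips stand env.tip_reach ahead of it and the grasp point (between the pads) lies 54 mm ahead of it (env.tip_reach is the distance from the TCP to the fingertips, in m); z points along the fingers, y is the line along which they close (so a half turn about z gives the same grasp; the last joint's range is limited). The gripper opens to 85 mm and grips with 20 to 120 N. Pads are 22 mm wide; open, the fingers measure 114 mm over their backs; the gripper's body (76 mm by 85 mm) begins 54 mm behind the grasp point. The pads swing forward as they close: fully open they stand 13 mm farther back than shut.
Start: joints at [-1.361, 0.313, 0.046, 1.304, 0, 1.431], TCP at [0.197, -0.54, 0.304] pointing down, gripper open.
Joint ranges: [-2.76, 2.76], [-0.86, 1.69], [-1.03, 1.26], [-2.2, 2.34], [-1.47, 1.5], [-3.14, 3.14]. Speed limits (rad/s): [2.57, 2.57, 3.14, 3.14, 3.14, 3.14].

## Interface

Orientations are given as a unit quaternion [w, x, y, z].
In Python, from workcell import status, optics, hand_in, env gives the robot as it stands.
- The arm moves only by the shell command python3 -m handwheel 'ROWS' [FORCE]. ROWS is a JSON object whose one key "deltas" holds a list of rows, each a list of 5 numbers: the opening, from -1 (shut) to 1 (fully open), then the shift along the tool's x, y, z in units of 40 mm (1.0 is 40 mm), then the turn about the tool's z in units of 10 degrees (1.0 is 10 degrees). In form: {"deltas": [[jaw, x, y, z, roll], ...]}. A call has 1 to 20 rows; each row shifts and turns the commanded pose from where the row before left it, along the tool's axes as they then stand; what a row does not reach is not made up. A row lasts 1/8 s, in which the tool goes at most 62.5 mm and 10.7 degrees, less where a joint would pass 70% of its speed; a pose out of reach is approached as far as the arm can. A call is refused whole if a number of a shift passes 1 or a number of a turn 1, either way. A call with a gripper value outside its range is refused whole. The fingers move at their own pace and stop on an object; FORCE is the grip in N (left out, the last holds). Time passes only in rows, so rows that do not move let the fingers close. It gives the time, the measured TCP pose, the force, the opening and the grip force at its end, in the units of the state.
- status.get_state(): the state, without advancing time (a new reading comes with each control period).
- optics.read_camera(name): name is "scene" or "top" or "wrist"; returns a dict with "frame" (400x640x3 uint8, red, green, blue), "depth" (400x640 float32, m along the optical axis (not along the pixel's ray), 0 where there is no reading), "vfov" (degrees; the focal length in pixels is half the picture's height over the tangent of half this angle, whatever the lens; pixels are square), "cx", "cy" (the principal point, pixels), "origin" and "attitude" of the camera in the world. Camera axes: x right, y down, z forward; pixel columns grow to the right and rows downward; lengths in m; the calibration is good to about 2 mm. A picture is of the moment at which its call begins.
- hand_in(): hands the job in; it is judged then, once.
The state is a dict: "clock": time; "joint_pos": joint angles; "qvel": joint speeds; "tau": joint torques, N m; "tcp_pos": TCP position; "orientation": TCP orientation; "wrist_force": force on the tool from outside, world axes, zero at the start; "ft_torque": the same for the moment, N m; "finger_gap": finger opening in m; "grip_force": force on a finger pad.
Only numpy, scipy, OpenCV 4.12 (cv2) and the standard library are available. Lean on these libraries where they do the work, as an engineer would, in place of code of your own. Each camera call takes 0.05 s, during which the arm holds its last target. There are 200 camera calls.

## Task

Put the four loose whiteboard markers on the desk away: lay each one in the marker rest of its own cap colour, down between the cheeks of both cradles and between the end stops; which way the cap points does not matter. The thin red pen and the green pencil are not markers: leave them lying where they are.

Things in the scene. Friction and masses are not known exactly. Their poses are not given: they have to be found in the camera images.
- marker_red: thick whiteboard marker, white barrel with a red cap, 132 mm long and 16 mm thick, lying flat on the desk, about 20 g, loose. Origin at the middle of its length on its underside; its y axis runs along the barrel, z up. Grip it across the barrel (its x axis) near the middle.
- marker_green: thick whiteboard marker, white barrel with a green cap, 132 mm long and 16 mm thick, lying flat on the desk, about 20 g, loose. Origin at the middle of its length on its underside; its y axis runs along the barrel, z up. Grip it across the barrel (its x axis) near the middle.
- marker_blue: thick whiteboard marker, white barrel with a blue cap, 138 mm long and 13 mm thick, lying flat on the desk, about 20 g, loose. Origin at the middle of its length on its underside; its y axis runs along the barrel, z up. Grip it across the barrel (its x axis) near the middle.
- marker_black: thick whiteboard marker, white barrel with a black cap, 132 mm long and 16 mm thick, lying flat on the desk, about 20 g, loose. Origin at the middle of its length on its underside; its y axis runs along the barrel, z up. Grip it across the barrel (its x axis) near the middle.
- rest_red: marker rest fixed to the desk: white plate 50 x 176 mm, 4 mm thick, with a red cradle at each end. Origin at the plate's centre, underside; y along the rest, z up. A marker lies along y in both cradles: floors 12 mm above the desk, cheeks 24 mm high, 30 mm apart (42 mm outside), end stops 24 mm high, 160 mm apart. For 48 mm either way from the centre only the plate lies: room for fingers.
- rest_green: marker rest fixed to the desk: white plate 50 x 176 mm, 4 mm thick, with a green cradle at each end. Origin at the plate's centre, underside; y along the rest, z up. A marker lies along y in both cradles: floors 12 mm above the desk, cheeks 24 mm high, 30 mm apart (42 mm outside), end stops 24 mm high, 160 mm apart. For 48 mm either way from the centre only the plate lies: room for fingers.
- rest_blue: marker rest fixed to the desk: white plate 50 x 176 mm, 4 mm thick, with a blue cradle at each end. Origin at the plate's centre, underside; y along the rest, z up. A marker lies along y in both cradles: floors 12 mm above the desk, cheeks 24 mm high, 30 mm apart (42 mm outside), end stops 24 mm high, 160 mm apart. For 48 mm either way from the centre only the plate lies: room for fingers.
- rest_black: marker rest fixed to the desk: white plate 50 x 176 mm, 4 mm thick, with a black cradle at each end. Origin at the plate's centre, underside; y along the rest, z up. A marker lies along y in both cradles: floors 12 mm above the desk, cheeks 24 mm high, 30 mm apart (42 mm outside), end stops 24 mm high, 160 mm apart. For 48 mm either way from the centre only the plate lies: room for fingers.
- red_pen: thin all-red ball pen, 145 mm long, 12 mm wide with its clip, 9 mm high, lying loose on the desk; not a marker, stays where it is. Origin at the middle of its underside, y along it.
- green_pencil: thin dark green pencil, 160 mm long, 7 mm thick, lying loose on the desk; not a marker, stays where it is. Origin at the middle of its underside, y along it.

How it is judged:
At the end, for the whole second after the job is handed in: Each of the four markers lies at rest on the cradle floors of the rest of its own colour, along it within 0.2 rad, between cheeks and end stops (its origin within 17 mm of the rest's centre across, 16 mm along, and 7 to 20.5 mm above the desk); pen and pencil are less than 25 mm from where they lay (x of marker_red in the frame of rest_red between -0.017 and 0.017 m and y of marker_red in the frame of rest_red between -0.016 and 0.016 m and z of marker_red in the frame of rest_red between 0.007 and 0.0205 m and angle between the y axis of marker_red and the y axis of rest_red, either way round below 0.2 rad and linear speed of each of marker_red, marker_green, marker_blue, marker_black below 0.02 m/s and x of marker_green in the frame of rest_green between -0.017 and 0.017 m and y of marker_green in the frame of rest_green between -0.016 and 0.016 m and z of marker_green in the frame of rest_green between 0.007 and 0.0205 m and angle between the y axis of marker_green and the y axis of rest_green, either way round below 0.2 rad and x of marker_blue in the frame of rest_blue between -0.017 and 0.017 m and y of marker_blue in the frame of rest_blue between -0.016 and 0.016 m and z of marker_blue in the frame of rest_blue between 0.007 and 0.0205 m and angle between the y axis of marker_blue and the y axis of rest_blue, either way round below 0.2 rad and x of marker_black in the frame of rest_black between -0.017 and 0.017 m and y of marker_black in the frame of rest_black between -0.016 and 0.016 m and z of marker_black in the frame of rest_black between 0.007 and 0.0205 m and angle between the y axis of marker_black and the y axis of rest_black, either way round below 0.2 rad and distance of each of red_pen, green_pencil from where it was at the start of the episode below 0.025 m); the robot touches nothing.
It fails at once if the red pen is moved by more than 25 mm (distance of red_pen from where it was at the start of the episode above 0.025 m).
It fails at once if the green pencil is moved by more than 25 mm (distance of green_pencil from where it was at the start of the episode above 0.025 m).
It also fails if it takes over 96 s, if anything falls off the work surface, if the arm or the gripper's body presses on something with over 40 N, if the wrist force passes 120 N, or if a joint passes its speed limit or range.

## Working session

There is one attempt and no reset: what is moved stays moved. The work goes in short steps, Python scripts to look and compute and a shell command to move; the robot and the scene stay as the last step left them, time stands still between calls to the robot, and variables do not carry over. Pictures are saved under pics/ and viewed, at most 14 in all, crops included, and the job is handed in when it is done.

```bash
mkdir -p pics
cat > h.py <<'E'
import numpy as np,cv2
from scipy.spatial.transform import Rotation as R
from workcell import status,optics,env
def q(a): return R.from_quat([a[1],a[2],a[3],a[0]])
def cam(n):
    c=optics.read_camera(n); h,w=c['frame'].shape[:2]
    c['f']=h/2/np.tan(np.radians(c['vfov'])/2)
    a=np.array(c['attitude']); c['R']=a if a.shape==(3,3) else q(a).as_matrix()
    c['o']=np.array(c['origin']); return c
def ray(c,u,v): 
    return c['R']@np.array([(u-c['cx'])/c['f'],(v-c['cy'])/c['f'],1])
def plane(c,u,v,z=0):
    d=ray(c,u,v); return c['o']+d*(z-c['o'][2])/d[2]
def dpt(c,u,v): return c['o']+ray(c,u,v)*c['depth'][int(v),int(u)]
def proj(c,p):
    x=c['R'].T@(np.array(p)-c['o']); return x[:2]/x[2]*c['f']+[c['cx'],c['cy']]
def tri(c1,p1,c2,p2):
    d1,d2=ray(c1,*p1),ray(c2,*p2)
    s=np.linalg.lstsq(np.c_[d1,-d2],c2['o']-c1['o'],rcond=None)[0]
    a,b=c1['o']+d1*s[0],c2['o']+d2*s[1]; return (a+b)/2,np.linalg.norm(a-b)
E
python3 - <<'E'
from h import *
for n in('top','scene'):
    c=cam(n); cv2.imwrite(f'pics/{n}0.png',c['frame'][:,:,::-1]); print(n,c['attitude'],c['o'],c['vfov'],c['cx'],c['cy'])
print(status.get_state(),env.tip_reach)
E
```

```text
top [ 0.03685763 -0.69833772  0.71282569 -0.05334312] [ 0.42869224 -0.00381379  0.91920335] 57.719739330183366 319.2702924737396 202.9420639347721
scene [-0.49913249  0.83066258 -0.20921285  0.1307533 ] [ 0.01042269 -0.99689429  0.6303387 ] 51.14269557306075 309.5702105711525 207.12761292392776
{'clock': 0.1, 'joint_pos': array([-1.36058261e+00,  3.13907409e-01,  4.51110292e-02,  1.30361496e+00,
       -1.23498672e-05,  1.43121614e+00]), 'qvel': array([ 0.00094043, -0.00097278,  0.00303201,  0.0008062 ,  0.00049125,
       -0.00140094]), 'tau': array([ 4.04399849e-03, -4.81723738e+01,  2.99245155e+01,  1.26876379e-02,
       -1.11487170e-04,  4.16926738e-06]), 'tcp_pos': array([ 0.19698295, -0.53984772,  0.30311568]), 'orientation': array([-8.06784504e-04,  9.84744152e-01,  1.74006615e-01, -3.46836551e-05]), 'wrist_force': array([0.0947743 , 0.41120474, 0.3660026 ]), 'ft_torque': array([0.02271476, 0.01962214, 0.01608624]), 'grip_force': 0.0, 'finger_gap': 0.08520785590805512} 0.0726
```

View pics/top0.png

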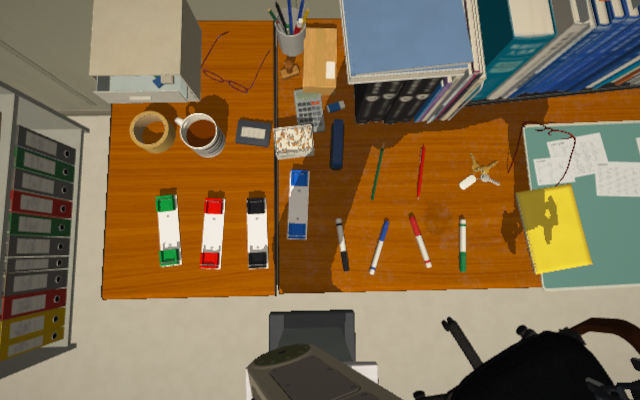

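View pics/scene0.png

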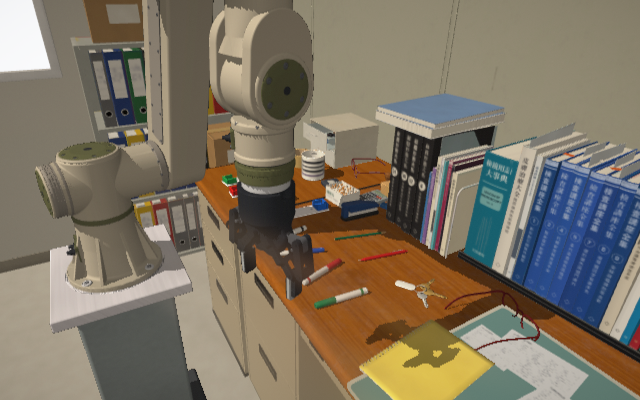

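The top view shows the rests left (green 169,230; red 212,232; black 257,233; blue 298,205) and the markers (black 342,245; blue 379,246; red 420,240; green 463,243). The pencil is at 377,172 and the pen at 421,170. In the scene view the gripper hangs over the desk's right front and hides most of the markers.

```bash
cat >> h.py <<'E'
def masks(c):
    hsv=cv2.cvtColor(c['frame'],cv2.COLOR_RGB2HSV).astype(int); H,S,V=hsv[...,0],hsv[...,1],hsv[...,2]
    return dict(white=(S<70)&(V>110),red=((H<4)|(H>172))&(S>150)&(V>70),green=(H>45)&(H<90)&(S>90)&(V>40),
      blue=(H>100)&(H<130)&(S>110)&(V>60),black=(S<90)&(V<60))
def pca(m):
    v,u=np.nonzero(m); p=np.c_[u,v].astype(float); return p
E
python3 - <<'E'
from h import *
c=cam('top'); np.savez('top.npz',**{k:c[k] for k in('frame','depth')})
M=masks(c)
def blobs(m,amin=15):
    n,l,s,ce=cv2.connectedComponentsWithStats(m.astype(np.uint8),connectivity=8)
    return [(s[i,4],ce[i],s[i,:4],l==i) for i in range(1,n) if s[i,4]>=amin]
for k in M:
    m=M[k].copy(); w=np.zeros_like(m); w[140:280,140:480]=1; m&=w
    for a,ce,b,l in blobs(m):
        z=np.median([dpt(c,u,v)[2] for v,u in zip(*np.nonzero(l))])
        r=cv2.minAreaRect(np.argwhere(l)[:,::-1].astype(np.float32))
        print(k,a,ce.round(1),b,'z',z.round(4),plane(c,*ce,z).round(4),'rect',np.round(r[1],1),round(r[2]))
for u,v in((235,200),(290,260),(360,260),(440,260),(140,230)): print(dpt(c,u,v).round(4))
E
```

```text
white 273 [206.4 149. ] [184 140  40  17] z 0.0557 [0.6767 0.2462 0.0557] rect [16. 39.] 90
white 526 [292.5 148.6] [274 140  40  19] z 0.0364 [0.6798 0.0382 0.0364] rect [18. 39.] 90
white 807 [298.3 204.4] [288 170  22  70] z 0.0045 [0.5432 0.0269 0.0045] rect [19.3 68.4] 2
white 136 [467.1 181.6] [459 175  17  15] z 0.0036 [ 0.5945 -0.4103  0.0036] rect [ 7.8 17.8] 56
white 837 [169.6 229.9] [158 195  24  70] z 0.0045 [0.4853 0.3486 0.0045] rect [69.2 20. ] 86
white 832 [213.4 232.9] [202 199  23  70] z 0.0046 [0.4754 0.2398 0.0046] rect [19.8 69.3] 4
white 808 [257.5 232.6] [247 198  21  70] z 0.0045 [0.474  0.1299 0.0045] rect [69.  19.5] 88
white 21 [338.  220.3] [336 218   6   5] z 0.0151 [ 0.4998 -0.0722  0.0151] rect [4.  4.9] 63
white 27 [462.4 221.2] [460 219   6   5] z 0.0142 [ 0.4913 -0.3861  0.0142] rect [4. 5.] 90
white 134 [341.2 238.5] [337 226   9  26] z 0.0148 [ 0.4544 -0.0787  0.0148] rect [25.5  5.2] 81
white 156 [462.5 238.5] [460 226   6  26] z 0.0138 [ 0.448  -0.3833  0.0138] rect [25.  5.] 90
white 23 [291.  237.3] [287 233  12   7] z 0.0029 [0.4606 0.0463 0.
[... 1896 characters left out ...]
 216 [255.4 205.7] [247 198  17  16] z 0.0136 [0.5408 0.1338 0.0136] rect [14.2 16.5] 86
black 31 [275.5 218.2] [275 210   2  17] z -0.0202 [ 0.5113  0.0871 -0.0202] rect [16.  1.] 90
black 77 [275.4 252.3] [275 228   2  49] z 0.0001 [4.24e-01 8.59e-02 1.00e-04] rect [48.  1.] 90
black 187 [257.  258.1] [249 253  17  12] z 0.0136 [0.411  0.1299 0.0136] rect [11. 16.] 90
black 91 [344.4 260.6] [341 252   7  19] z 0.0144 [ 0.4001 -0.0852  0.0144] rect [18.6  4.9] 81
black 23 [256.8 266.2] [249 265  17   3] z 0.0236 [0.3918 0.1289 0.0236] rect [ 1.2 16. ] 85
[5.580e-01 1.875e-01 5.000e-04]
[0.4041 0.0497 0.0006]
[ 4.002e-01 -1.257e-01 -1.000e-04]
[ 0.3957 -0.3271  0.0024]
[0.4865 0.4219 0.0039]
```

```bash
cat >> h.py <<'E'
def fit(c,m,z):   # long axis in world of a mask at plane height z: centre, yaw of axis (mod pi), length
    cs=cv2.findContours(cv2.morphologyEx(m.astype(np.uint8),cv2.MORPH_CLOSE,np.ones((3,3))),cv2.RETR_EXTERNAL,cv2.CHAIN_APPROX_NONE)[0]
    k=max(cs,key=cv2.contourArea)[:,0].astype(float)
    P=np.array([plane(c,*p,z)[:2] for p in k]).astype(np.float32)*1000
    b=cv2.boxPoints(cv2.minAreaRect(P))/1000; e=b[1]-b[0]; g=b[2]-b[1]
    if np.linalg.norm(g)>np.linalg.norm(e): e,g=g,e
    return b.mean(0),np.arctan2(e[1],e[0])%np.pi,np.linalg.norm(e),np.linalg.norm(g)
def go(x,y,yaw=None):  # moves from measured pose: translate first, then roll
    s=status.get_state(); Rm=q(s['orientation']).as_matrix(); d=Rm.T@(np.array([x,y,s['tcp_pos'][2]])-s['tcp_pos'])
    print('tcp',s['tcp_pos'].round(4),'gap',s['finger_gap'].round(4),'t',s['clock'],'shift units xyz',(d/.04).round(2),end=' ')
    if yaw is not None:
        tx=np.arctan2(Rm[1,0],Rm[0,0]); a=(yaw-tx+np.pi/2)%np.pi-np.pi/2
        print('roll units',round(-np.degrees(a)/10,2),'j6',s['joint_pos'][5].round(2),end='')
    print()
E
python3 - <<'E'
from h import *
c=cam('top'); M=masks(c); print()
win=dict(black=(215,275,330,352),blue=(215,278,366,392),red=(210,270,405,435),green=(212,275,452,472))
rw=dict(green=(190,270,152,185),red=(193,272,196,230),black=(193,272,243,273),blue=(165,243,284,312))
for k,(a,b,e,f) in win.items():
    m=np.zeros((400,640),bool); m[a:b,e:f]=(M['white']|M[k])[a:b,e:f]; print('marker',k,[np.round(x,4) for x in fit(c,m,.007)])
for k,(a,b,e,f) in rw.items():
    m=np.zeros((400,640),bool); m[a:b,e:f]=(M['white']|M[k])[a:b,e:f]; print('rest',k,[np.round(x,4) for x in fit(c,m,.004)])
go(.440,-.383,0)
E
```

```text
marker black [array([ 0.4415, -0.081 ], dtype=float32), np.float32(0.125), np.float32(0.1307), np.float32(0.0131)]
marker blue [array([ 0.431 , -0.1732], dtype=float32), np.float32(2.8051), np.float32(0.1371), np.float32(0.0119)]
marker red [array([ 0.4435, -0.2778], dtype=float32), np.float32(0.29), np.float32(0.1293), np.float32(0.0137)]
marker green [array([ 0.4324, -0.3849], dtype=float32), np.float32(3.068), np.float32(0.1306), np.float32(0.0128)]
rest green [array([0.4857, 0.3524], dtype=float32), np.float32(0.1009), np.float32(0.1777), np.float32(0.053)]
rest red [array([0.4758, 0.242 ], dtype=float32), np.float32(3.0839), np.float32(0.1725), np.float32(0.0497)]
rest black [array([0.4743, 0.1312], dtype=float32), np.float32(0.0321), np.float32(0.1735), np.float32(0.0488)]
rest blue [array([0.5439, 0.0277], dtype=float32), np.float32(3.0824), np.float32(0.1774), np.float32(0.0492)]Traceback (most recent call last):
  File "<stdin>", line 9, in <module>
  File "h.py", line 36, in go
    print('tcp',s['tcp_pos'].round(4),'gap',s['finger_gap'].round(4),'t',s['clock'],'shift units xyz',(d/.04).round(2),end=' ')
                                            ^^^^^^^^^^^^^^^^^^^^^
AttributeError: 'float' object has no attribute 'round'
```

```bash
sed -i "s/s\['finger_gap'\].round(4)/round(s['finger_gap'],4)/" h.py
python3 -c "
from h import *
go(.432,-.385,3.068)"
```

```text
tcp [ 0.197  -0.54    0.3033] gap 0.0855 t 0.2 shift units xyz [ 6.85 -1.63  0.  ] roll units 2.43 j6 1.43
```

```bash
python3 -m handwheel '{"deltas": [[0,0.86,-0.2,0.2,0],[0,0.86,-0.2,0.2,0],[0,0.86,-0.2,0.2,0],[0,0.86,-0.2,0.2,0],[0,0.86,-0.2,0.2,0],[0,0.85,-0.2,0.2,0],[0,0.85,-0.2,0.2,0],[0,0.85,-0.23,0,0],[0,0,0,0,0.8],[0,0,0,0,0.8],[0,0,0,0,0.83],[0,0,0,0,0],[0,0,0,0,0]]}' 40
python3 - <<'E'
from h import *
c=cam('wrist'); cv2.imwrite('pics/w0.png',c['frame'][:,:,::-1]); print(c['o'],c['R'].round(3)); go(.432,-.385,3.068)
E
```

```text
clock: 1.82
tcp_pos: [0.4321, -0.3851, 0.2478]
orientation: [-0.0, 0.999, -0.036, -0.0]
wrist_force: [-0.1, 0.6, -0.4]
finger_gap: 0.0428
grip_force: 0.0
[ 0.4967045  -0.38894336  0.31798562] [[-0.072 -0.963 -0.259]
 [-0.997  0.069  0.018]
 [ 0.     0.26  -0.966]]
tcp [ 0.432  -0.3851  0.2478] gap 0.0428 t 1.875 shift units xyz [-0. -0.  0.] roll units 0.01 j6 2.35
```

View pics/w0.png

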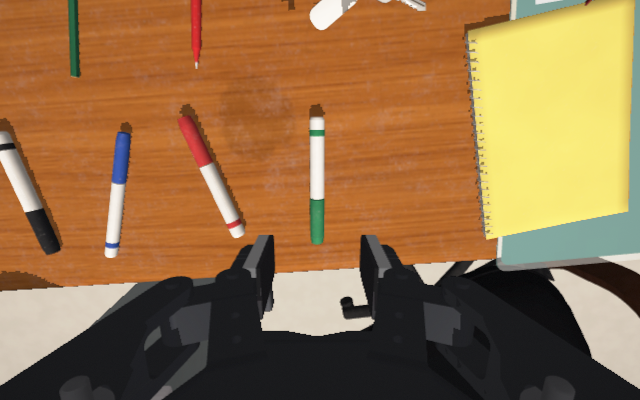

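The wrist view shows the green marker (317,180) centred between the fingers, with red (212,178), blue (118,195) and black (30,193, partly cut off) to its left. I'll triangulate the cap and barrel centroids against the top view.

Run:
```python
from h import *
t=cam('top');w=cam('wrist');Mt,Mw=masks(t),masks(w)
wt=dict(green=(212,275,452,472),red=(210,270,405,435),blue=(215,278,366,392))
ww=dict(green=(105,250,300,335),red=(105,245,175,250),blue=(120,265,100,135))
def cen(m,b):
    z=np.zeros(m.shape,np.uint8); z[b[0]:b[1],b[2]:b[3]]=m[b[0]:b[1],b[2]:b[3]]
    n,l,s,ce=cv2.connectedComponentsWithStats(z); return ce[1+s[1:,4].argmax()]
for k in wt:
    ps=[]
    for n in(k,'white'):
        p,e=tri(t,cen(Mt[n],wt[k]),w,cen(Mw[n],ww[k])); ps.append(p); print(k,n,p.round(4),'miss',round(e,4))
    b=ww[k]; m=np.zeros(Mw[k].shape,bool); m[b[0]:b[1],b[2]:b[3]]=(Mw['white']|Mw[k])[b[0]:b[1],b[2]:b[3]]
    print([np.round(x,4) for x in fit(w,m,.008)])
go(.432,-.385,3.068)
```

```text
green green [ 0.3902 -0.3811  0.0099] miss 0.001
green white [ 0.4474 -0.3849  0.0107] miss 0.0015
[array([ 0.4295, -0.3838], dtype=float32), np.float32(3.074), np.float32(0.1331), np.float32(0.0138)]
red red [ 0.482  -0.2655  0.0085] miss 0.0003
red white [ 0.4277 -0.2818  0.009 ] miss 0.0009
[array([ 0.4412, -0.2774], dtype=float32), np.float32(0.2874), np.float32(0.1341), np.float32(0.0158)]
blue blue [ 0.4712 -0.1874  0.0067] miss 0.0019
blue white [ 0.414  -0.1678  0.0079] miss 0.0016
[array([ 0.4289, -0.1734], dtype=float32), np.float32(2.8054), np.float32(0.1411), np.float32(0.0146)]
tcp [ 0.432  -0.3851  0.2479] gap 0.0428 t 1.975 shift units xyz [-0. -0. -0.] roll units 0.0 j6 2.35
```

Triangulated heights of 7 to 11 mm fit barrels lying on the desk, and the views agree within 2.5 mm. Picking green.

```bash
python3 -m handwheel '{"deltas": [[0,0,0,0.9,0],[0,0,0,0.9,0],[0,0,0,0.9,0],[0,0,0,0.9,0],[0,0,0,0.4,0],[0,0,0,0.3,0],[0,0,0,0,0],[-1,0,0,0,0],[-1,0,0,0,0],[-1,0,0,0,0],[-1,0,0,0,0],[-1,0,0,0,0]]}' 40
python3 -m handwheel '{"deltas": [[-1,0,0,-0.5,0],[-1,0,0,-0.9,0],[-1,0,0,-0.9,0],[-1,0,0,-0.8,0],[-1,0,0,0,0]]}'
python3 -c "
from h import *
go(.4857,.3524,.1009)"
```

```text
clock: 3.48
tcp_pos: [0.4328, -0.3859, 0.0773]
orientation: [0.001, 0.999, -0.037, 0.001]
wrist_force: [0.4, 0.1, 5.6]
finger_gap: 0.0114
grip_force: 41.0
clock: 4.1
tcp_pos: [0.4332, -0.3862, 0.203]
orientation: [0.002, 0.999, -0.037, 0.002]
wrist_force: [-0.1, -0.7, -0.5]
finger_gap: 0.0111
grip_force: 40.2
tcp [ 0.4332 -0.3862  0.203 ] gap 0.0111 t 4.1 shift units xyz [ -0.06 -18.51  -0.08] roll units -1.0 j6 2.35
```

Run:
```python
from h import *
s=cam('scene')['frame'];w=cam('wrist')['frame']
a=cv2.resize(s[200:320,200:400],(640,384),interpolation=cv2.INTER_CUBIC);b=cv2.resize(w[150:400,160:480],(256,200))
o=np.zeros((584,640,3),np.uint8);o[:384]=a;o[384:,:256]=b;cv2.imwrite('pics/g1.png',o[:,:,::-1])
```

```text
(no output)
```

View pics/g1.png

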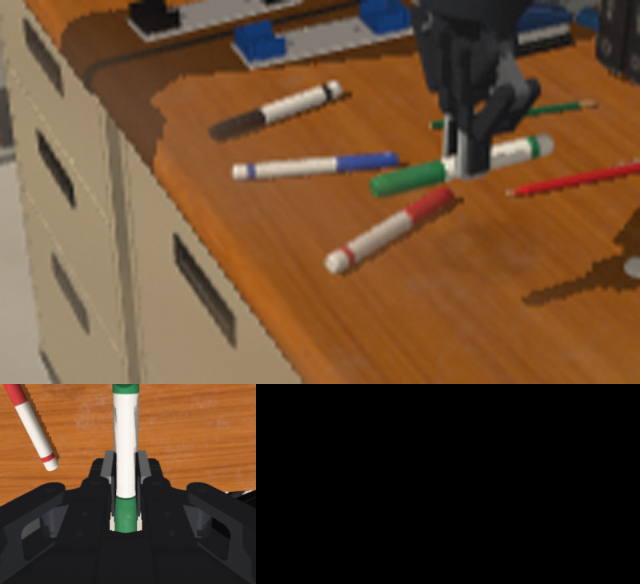

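The scene crop shows the green marker gripped square in the fingers (pixel 460,165 in the crop), clear of the red and blue markers. The wrist crop shows it straight in the jaws. Moving to the green rest.

```bash
python3 -m handwheel '{"deltas": [[-1,0,-0.6,0,0],[-1,0,-1,0,0],[-1,0,-1,0,0],[-1,0,-1,0,0],[-1,0,-1,0,0],[-1,0,-1,0,0],[-1,0,-1,0,0],[-1,0,-1,0,0],[-1,0,-1,0,0],[-1,0,-1,0,0],[-1,0,-1,0,0],[-1,0,-1,0,0],[-1,0,-1,0,0],[-1,0,-1,0,0],[-1,0,-1,0,0],[-1,0,-1,0,0],[-1,0,-1,0,0],[-1,0,-1,0,0],[-1,0,-1,0,0],[-1,0,-0.3,0,0]]}'
python3 -m handwheel '{"deltas": [[-1,0,-0.2,0,-0.5],[-1,0,0,0,-0.5],[-1,0,0,0,0],[-1,0,0,0,0]]}'
python3 - <<'E'
from h import *
go(.4857,.3524,.1009)
t=cam('top');w=cam('wrist'); cv2.imwrite('pics/w2.png',w['frame'][:,:,::-1])
E
```

```text
clock: 6.7
tcp_pos: [0.4658, 0.187, 0.2195]
orientation: [-0.068, 0.994, 0.079, -0.006]
wrist_force: [-0.4, -0.6, -0.7]
finger_gap: 0.0114
grip_force: 40.2
clock: 7.2
tcp_pos: [0.4646, 0.1936, 0.2202]
orientation: [-0.068, 0.984, 0.164, -0.0]
wrist_force: [0.0, -0.0, -1.3]
finger_gap: 0.0113
grip_force: 40.2
tcp [0.4646 0.1936 0.2202] gap 0.0113 t 7.2 shift units xyz [ 1.78 -3.55  0.52] roll units 1.31 j6 2.98
```

View pics/w2.png

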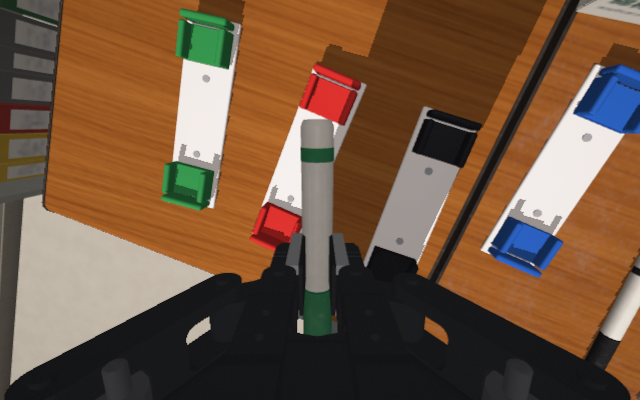

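The wrist view shows green's rest upper left (205,110) and red's under the held marker. The tool stopped short and tilted about 8 degrees, with joint 6 near its end at 2.98. I'll unwind by nearly a half turn, which gives the same grasp.

```bash
python3 -m handwheel '{"deltas": [[-1,0,0,0,-0.9],[-1,0,0,0,-0.9],[-1,0,0,0,-0.9],[-1,0,0,0,-0.9]]}'
python3 - <<'E'
from h import *
s=status.get_state();print(s['joint_pos'].round(3),q(s['orientation']).as_matrix().round(3));go(.4857,.3524,.1009)
E
```

```text
clock: 7.8
tcp_pos: [0.4646, 0.1936, 0.2202]
orientation: [-0.065, 0.884, 0.463, 0.021]
wrist_force: [-0.2, -0.0, 0.6]
finger_gap: 0.0112
grip_force: 40.2
[ 0.172  0.209 -0.309  1.053  0.137  2.35 ] [[ 0.571  0.821 -0.023]
 [ 0.815 -0.563  0.134]
 [ 0.097 -0.096 -0.991]]
tcp [0.4646 0.1936 0.2202] gap 0.0112 t 7.8 shift units xyz [ 3.54 -1.8   0.52] roll units 4.92 j6 2.35
```

```bash
cat >> h.py <<'E'
def go(x,y,z,yaw,L=.069,off=(0,0)):  # bring the gripped point (L ahead of TCP) to x,y,z: translation in present tool axes, then roll
    s=status.get_state(); Rm=q(s['orientation']).as_matrix(); p=s['tcp_pos']+Rm[:,2]*L
    d=Rm.T@(np.array([x,y,z])-p); tx=np.arctan2(Rm[1,0],Rm[0,0]); a=(yaw-tx+np.pi/2)%np.pi-np.pi/2
    print('pt',p.round(4),'gap',round(s['finger_gap'],4),'grip',round(s['grip_force']),'t',round(s['clock'],2),'toolz',Rm[:,2].round(3),'xz',Rm[2,0].round(3),
      '\n  shift units',(d/.04).round(2),'roll',round(-np.degrees(a)/10,2),'j6',s['joint_pos'][5].round(2),'up 0.1m =',(Rm.T@[0,0,2.5]).round(2))
E
python3 -m handwheel '{"deltas": [[-1,0,0,0,-0.9],[-1,0,0,0,-0.9],[-1,0,0,0,-0.9],[-1,0,0,0,-0.9],[-1,0,0,0,-0.9],[-1,0,0,0,-0.9],[-1,0,0,0,-0.9],[-1,0,0,0,-0.9],[-1,0,0,0,-0.9],[-1,0,0,0,-0.9],[-1,0,0,0,-0.9],[-1,0,0,0,-0.9],[-1,0,0,0,-0.9],[-1,0,0,0,-0.9],[-1,0,0,0,-0.5],[-1,0,0,0,0]]}'
python3 -c "
from h import *
go(.4857,.3524,.13,.1009)"
```

```text
clock: 9.8
tcp_pos: [0.4646, 0.1936, 0.2202]
orientation: [-0.008, -0.051, 0.996, 0.068]
wrist_force: [-0.4, -0.1, -0.5]
finger_gap: 0.0112
grip_force: 40.2
pt [0.463  0.2029 0.1518] gap 0.0112 grip 40 t 9.8 toolz [-0.023  0.134 -0.991] xz 0.009 
  shift units [-0.96  3.55  1.03] roll 0.02 j6 0.07 up 0.1m = [ 0.02  0.34 -2.48]
```

```bash
cat >> h.py <<'E'
import pickle
def snap(n,f): c=cam(n); pickle.dump(c,open(f,'wb')); cv2.imwrite(f'pics/{f}.png',c['frame'][:,:,::-1]); return c
E
python3 -c "
from h import *
snap('wrist','wa')"
python3 -m handwheel '{"deltas": [[-1,-0.19,0.7,0.2,0],[-1,-0.19,0.7,0.2,0],[-1,-0.19,0.7,0.2,0],[-1,-0.19,0.7,0.2,0],[-1,-0.2,0.75,0.2,0],[-1,0,0,0,0],[-1,0,0,0,0]]}'
python3 -c "
from h import *
snap('wrist','wb')
go(.4857,.3524,.020,.1009)
a=cv2.imread('pics/wa.png');b=cv2.imread('pics/wb.png');cv2.imwrite('pics/ab.png',np.vstack([a[:300],b[:300]]))"
```

```text
clock: 10.72
tcp_pos: [0.4869, 0.3428, 0.1994]
orientation: [-0.008, -0.052, 0.996, 0.068]
wrist_force: [1.1, -0.5, -0.8]
finger_gap: 0.0112
grip_force: 40.2
pt [0.4854 0.3517 0.1312] gap 0.0108 grip 40 t 10.78 toolz [-0.023  0.134 -0.991] xz 0.009 
  shift units [-0.04 -0.36  2.76] roll 0.02 j6 0.33 up 0.1m = [ 0.02  0.34 -2.48]
```

View pics/ab.png

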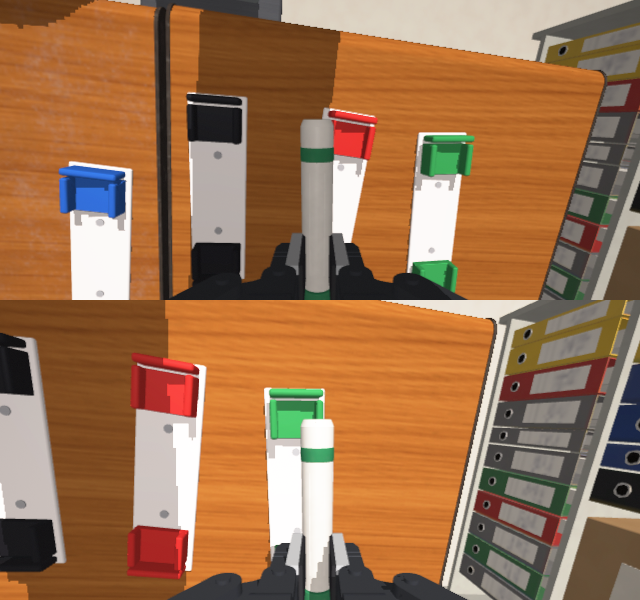

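Top half (frame A) shows holes in the black plate at (218,155) and (218,230) and in the green plate at (435,185) and (431,250). Lower half (frame B) shows the black holes at (5,110) and (20,204) and the red ones at (168,128) and (163,213). The held marker hangs over the green rest. I'll triangulate the plate holes.

Run:
```python
from h import *
a,b=[pickle.load(open(f,'rb')) for f in('wa','wb')]
s=status.get_state();Rt=q(s['orientation']).as_matrix(); to=Rt.T@(b['o']-s['tcp_pos']); tr=Rt.T@b['R']
c=dict(b); Rc=q([-0.068,0.984,0.164,0]).as_matrix(); c['R']=Rc@tr; c['o']=np.array([.4646,.1936,.2202])+Rc@to
def spot(f,u,v):  # dark hole centroid near u,v
    g=cv2.cvtColor(f,cv2.COLOR_RGB2GRAY)[v-7:v+8,max(u-7,0):u+8].astype(float); w=np.clip(np.median(g)-20-g,0,None)
    vv,uu=np.mgrid[:g.shape[0],:g.shape[1]]; return (uu*w).sum()/w.sum()+max(u-7,0),(vv*w).sum()/w.sum()+v-7
w2=cv2.imread('pics/w2.png')[:,:,::-1].copy()
def two(n,l):
    P=[]
    for (ca,fa,pa),(cb,fb,pb) in l:
        p,e=tri(ca,spot(fa,*pa),cb,spot(fb,*pb)); P.append(p); print(n,p.round(4),'miss',round(e,4))
    d=P[0]-P[1]; print('  mid',((P[0]+P[1])/2).round(4),'yaw',np.arctan2(d[1],d[0]).round(3),'len',np.linalg.norm(d).round(4))
A=(a,a['frame']);B=(b,b['frame']);C=(c,w2)
two('black',[((*A,(218,155)),(*B,(5,110))),((*A,(218,230)),(*B,(20,204)))])
two('green',[((*A,(435,185)),(*C,(206,78))),((*A,(431,250)),(*C,(197,153)))])
p=[plane(b,*spot(b['frame'],*x),.004) for x in((168,128),(163,213))]; print('red',((p[0]+p[1])/2).round(4),np.linalg.norm(p[0]-p[1]))
# axis of the held marker in tool frame: white end visible
go(.4857,.3524,.020,.1009)
```

```text
black [0.4365 0.1305 0.0043] miss 0.0001
black [0.5085 0.1328 0.0044] miss 0.0001
  mid [0.4725 0.1317 0.0044] yaw -3.11 len 0.0721
green [ 0.5079  0.5733 -0.4021] miss 0.0168
green [0.4768 0.2935 0.1071] miss 0.0036
  mid [ 0.4923  0.4334 -0.1475] yaw 1.46 len 0.5818
red [0.4743 0.2422 0.004 ] 0.07212686470617474
pt [0.4854 0.3517 0.1312] gap 0.0108 grip 40 t 10.78 toolz [-0.023  0.134 -0.991] xz 0.009 
  shift units [-0.04 -0.36  2.76] roll 0.02 j6 0.33 up 0.1m = [ 0.02  0.34 -2.48]
```

The green holes were paired the wrong way round, because the half turn flipped the picture. The black plate's holes come out at 4.4 mm, which matches a 4 mm plate.

Run:
```python
from h import *
a,b=[pickle.load(open(f,'rb')) for f in('wa','wb')]
s=status.get_state();Rt=q(s['orientation']).as_matrix(); to=Rt.T@(b['o']-s['tcp_pos']); tr=Rt.T@b['R']
c=dict(b); Rc=q([-0.068,0.984,0.164,0]).as_matrix(); c['R']=Rc@tr; c['o']=np.array([.4646,.1936,.2202])+Rc@to
P=[tri(a,x,c,y) for x,y in(((435,185),(197,153)),((431,250),(206,78)))]; print(P,(P[0][0]+P[1][0])/2)
for x in((435,185),(431,250)): print(plane(a,*x,.004))
```

```text
[(array([ 0.4493215 ,  0.34763771, -0.00057847]), np.float64(6.916452098121657e-05)), (array([5.21195378e-01, 3.56207865e-01, 3.09590069e-04]), np.float64(0.001956478572977528))] [ 4.85258440e-01  3.51922786e-01 -1.34439729e-04]
[0.4485568  0.34493317 0.004     ]
[0.51965578 0.35505432 0.004     ]
```

Green's plate centre is (0.485, 0.352), near z = 0, agreeing with the top view within 1 mm. Lowering green.

```bash
python3 -m handwheel '{"deltas": [[-1,0,-0.1,0.8,0],[-1,0,-0.1,0.8,0],[-1,0,-0.1,0.6,0],[-1,-0.03,-0.06,0.3,0],[-1,0,0,0.22,0],[-1,0,0,0,0],[-1,0,0,0,0]]}'
python3 -c "
from h import *
go(.485,.352,.020,.11)"
```

```text
clock: 11.65
tcp_pos: [0.4878, 0.3439, 0.0907]
orientation: [-0.007, -0.052, 0.996, 0.068]
wrist_force: [0.2, -0.7, 0.2]
finger_gap: 0.0109
grip_force: 40.2
pt [0.4863 0.3532 0.0223] gap 0.0109 grip 40 t 11.65 toolz [-0.022  0.135 -0.991] xz 0.008 
  shift units [ 0.04 -0.03  0.05] roll -0.03 j6 0.33 up 0.1m = [ 0.02  0.34 -2.48]
```

```bash
python3 -m handwheel '{"deltas": [[-1,0,0,0.06,0],[-0.5,0,0,0,0],[-0.2,0,0,0,0],[-0.2,0,0,0,0],[-0.2,0,0.07,-0.5,0],[0,0,0.12,-0.9,0],[0,0,0.12,-0.9,0],[0,0,0.07,-0.5,0],[0,0,0,0,0]]}'
python3 -c "
from h import *
snap('wrist','wc')
go(.442,-.2775,.13,.288)"
```

```text
clock: 12.78
tcp_pos: [0.4893, 0.3444, 0.2022]
orientation: [-0.006, -0.052, 0.996, 0.069]
wrist_force: [-0.0, 0.3, 0.4]
finger_gap: 0.0429
grip_force: 0.0
pt [0.4871 0.3533 0.1323] gap 0.0426 grip 0 t 12.82 toolz [-0.022  0.135 -0.991] xz 0.008 
  shift units [  2.78 -15.43  -2.05] roll -1.05 j6 0.33 up 0.1m = [ 0.02  0.34 -2.48]
```

View pics/wc.png

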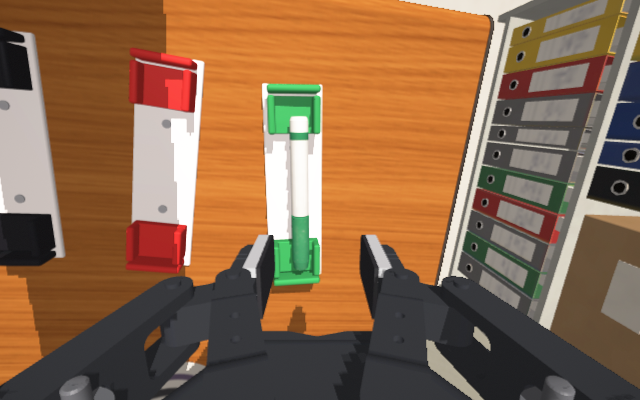

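The green marker lies in both green cradles (299,117 to 299,270), inside cheeks and stops. Next the red one.

```bash
python3 -m handwheel '{"deltas": [[0,0.17,-0.6,-0.08,0],[0,0.17,-0.95,-0.12,0],[0,0.17,-0.95,-0.13,0],[0,0.17,-0.95,-0.13,0],[0,0.17,-0.95,-0.13,0],[0,0.17,-0.95,-0.13,0],[0,0.17,-0.95,-0.13,0],[0,0.17,-0.95,-0.13,0],[0,0.17,-0.95,-0.13,0],[0,0.17,-0.95,-0.13,0],[0,0.17,-0.95,-0.13,0],[0,0.17,-0.95,-0.13,0],[0,0.17,-0.95,-0.13,0],[0,0.17,-0.95,-0.13,0],[0,0.17,-0.95,-0.13,0],[0,0.17,-0.95,-0.13,0],[0,0.06,-0.58,-0.08,-0.5],[0,0,0,0,-0.55],[0,0,0,0,0],[0,0,0,0,0]]}'
python3 -c "
from h import *
snap('wrist','wd')
go(.442,-.2775,.011,.288)"
```

```text
clock: 15.32
tcp_pos: [0.443, -0.2866, 0.1997]
orientation: [-0.002, -0.143, 0.987, 0.069]
wrist_force: [-0.2, -0.4, -0.1]
finger_gap: 0.0428
grip_force: 0.0
pt [ 0.4415 -0.2773  0.1316] gap 0.0429 grip 0 t 15.38 toolz [-0.024  0.135 -0.991] xz -0.015 
  shift units [ 0.04 -0.42  2.99] roll -0.01 j6 -1.05 up 0.1m = [-0.04  0.34 -2.48]
```

View pics/wd.png

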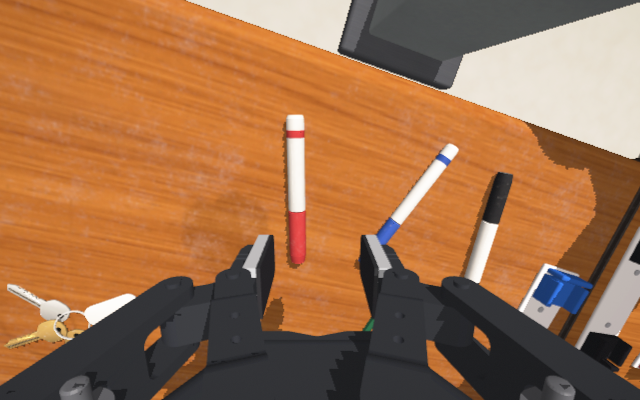

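The wrist view shows red (296,190) aligned with the jaws, a little left of centre as the tilt makes it look. Blue's cap (388,230) is close, but it lies beyond the finger on the right.

```bash
python3 -m handwheel '{"deltas": [[0,0.04,-0.12,0.8,0],[0,0,-0.12,0.8,0],[0,0,-0.11,0.8,0],[0,0,-0.06,0.4,0],[0,0,-0.02,0.24,0],[0,0,0,0,0],[-1,0,0,0,0],[-1,0,0,0,0],[-1,0,0,0,0],[-1,0,0,0,0],[-1,0,0,0,0]]}'
python3 -m handwheel '{"deltas": [[-1,0,0.07,-0.5,0],[-1,0,0.12,-0.9,0],[-1,0,0.12,-0.9,0],[-1,0,0.1,-0.7,0]]}'
python3 -c "
from h import *
go(.4745,.2422,.125,3.084)"
```

```text
clock: 16.75
tcp_pos: [0.4444, -0.2882, 0.0789]
orientation: [-0.001, -0.143, 0.987, 0.068]
wrist_force: [-1.4, -0.7, 6.5]
finger_gap: 0.0113
grip_force: 40.8
clock: 17.25
tcp_pos: [0.4422, -0.2884, 0.2005]
orientation: [-0.001, -0.143, 0.987, 0.068]
wrist_force: [0.1, -0.7, -1.0]
finger_gap: 0.011
grip_force: 40.0
pt [ 0.4406 -0.2792  0.1322] gap 0.011 grip 40 t 17.25 toolz [-0.022  0.134 -0.991] xz -0.017 
  shift units [-4.5  12.12  1.9 ] roll 1.97 j6 -1.06 up 0.1m = [-0.04  0.34 -2.48]
```

```bash
python3 -m handwheel '{"deltas": [[-1,-0.2,0.5,0.08,0],[-1,-0.34,0.92,0.15,0],[-1,-0.34,0.92,0.15,0],[-1,-0.34,0.92,0.15,0],[-1,-0.34,0.92,0.15,0],[-1,-0.34,0.92,0.15,0],[-1,-0.34,0.92,0.15,0],[-1,-0.34,0.92,0.15,0],[-1,-0.34,0.92,0.15,0],[-1,-0.34,0.92,0.15,0],[-1,-0.34,0.92,0.15,0],[-1,-0.34,0.92,0.14,0],[-1,-0.34,0.92,0.13,0],[-1,-0.22,0.58,0.05,0.5],[-1,0,0,0,0.7],[-1,0,0,0,0.77],[-1,0,0,0,0],[-1,0,0,0,0]]}'
python3 -c "
from h import *
snap('wrist','we')
go(.4745,.2422,.021,3.084)"
```

```text
clock: 19.5
tcp_pos: [0.4751, 0.2334, 0.1916]
orientation: [-0.014, 0.027, 0.997, 0.067]
wrist_force: [0.7, -0.1, -0.4]
finger_gap: 0.0112
grip_force: 40.0
pt [0.4736 0.2426 0.1234] gap 0.0114 grip 40 t 19.55 toolz [-0.024  0.134 -0.991] xz 0.031 
  shift units [-0.1  -0.35  2.53] roll 0.03 j6 0.3 up 0.1m = [ 0.08  0.33 -2.48]
```

View pics/we.png

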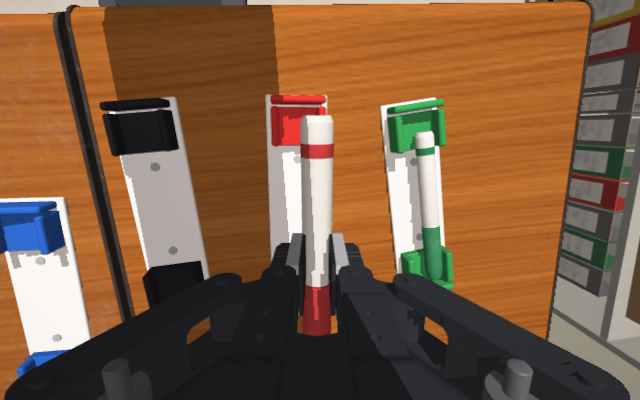

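The wrist view shows red held over its rest (297,190), and green lying in its cradles (428,205).

```bash
python3 -m handwheel '{"deltas": [[-1,-0.03,-0.11,0.8,0],[-1,-0.03,-0.11,0.8,0],[-1,-0.04,-0.09,0.6,0],[-1,0,-0.04,0.3,0],[-1,0,0,0,0],[-0.5,0,0,0,0],[-0.2,0,0,0,0],[-0.2,0,0,0,0],[-0.2,0,0,0,0],[-0.2,0.01,0.07,-0.5,0],[0,0.02,0.12,-0.9,0],[0,0.02,0.12,-0.9,0],[0,0.01,0.07,-0.5,0]]}'
python3 -c "
from h import *
snap('wrist','wf')
go(.430,-.1733,.13,2.805)"
```

```text
clock: 21.18
tcp_pos: [0.4785, 0.233, 0.2063]
orientation: [-0.012, 0.028, 0.997, 0.067]
wrist_force: [0.1, -0.5, -0.1]
finger_gap: 0.0426
grip_force: 0.0
pt [0.4782 0.2427 0.1401] gap 0.0427 grip 0 t 21.23 toolz [-0.018  0.136 -0.991] xz 0.025 
  shift units [  0.64 -10.39  -1.14] roll 1.62 j6 0.3 up 0.1m = [ 0.06  0.34 -2.48]
```

View pics/wf.png

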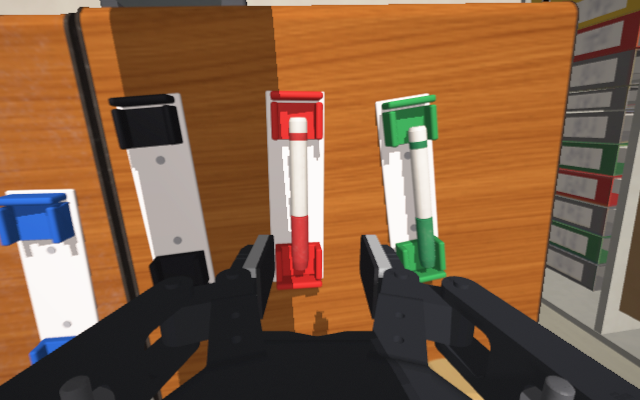

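Red lies between the cheeks of both red cradles (298,120 to 298,270). Next blue.

```bash
python3 -m handwheel '{"deltas": [[0,0.05,-0.6,-0.06,0],[0,0.06,-0.95,-0.1,0],[0,0.06,-0.95,-0.1,0],[0,0.06,-0.95,-0.1,0],[0,0.06,-0.95,-0.1,0],[0,0.06,-0.95,-0.1,0],[0,0.06,-0.95,-0.1,0],[0,0.06,-0.95,-0.1,0],[0,0.06,-0.95,-0.1,0],[0,0.06,-0.95,-0.1,0],[0,0.05,-0.95,-0.1,0],[0,0,-0.29,-0.08,0.5],[0,0,0,0,0.55],[0,0,0,0,0.57],[0,0,0,0,0],[0,0,0,0,0]]}'
python3 - <<'E'
from h import *
w=snap('wrist','wg'); t=cam('top')
def cen(c,n):
    z=masks(c)[n].astype(np.uint8); l=cv2.connectedComponentsWithStats(z); return [(s[4],x.round(0),plane(c,*x,.008).round(3)) for s,x in zip(l[2][1:],l[3][1:]) if 300<s[4]<6000]
for n in('blue','white','black'): print(n,cen(w,n))
go(.430,-.1733,.009,2.805)
E
```

```text
clock: 23.22
tcp_pos: [0.4294, -0.1831, 0.1946]
orientation: [-0.023, 0.167, 0.984, 0.065]
wrist_force: [-0.6, 0.3, -0.2]
finger_gap: 0.0426
grip_force: 0.0
blue [(np.int32(2296), array([529., 173.]), array([0.477, 0.037, 0.008])), (np.int32(691), array([302., 253.]), array([ 0.47 , -0.187,  0.008])), (np.int32(2085), array([546., 300.]), array([0.614, 0.03 , 0.008]))]
white [(np.int32(5637), array([608., 131.]), array([0.466, 0.122, 0.008])), (np.int32(4822), array([525., 233.]), array([0.533, 0.022, 0.008])), (np.int32(1137), array([301., 186.]), array([ 0.413, -0.167,  0.008])), (np.int32(1182), array([409., 195.]), array([ 0.455, -0.079,  0.008])), (np.int32(474), array([255., 254.]), array([ 0.456, -0.226,  0.008])), (np.int32(470), array([378., 255.]), array([ 0.499, -0.122,  0.008])), (np.int32(2162), array([604., 346.]), array([0.699, 0.085, 0.008]))]
black [(np.int32(2369), array([52., 60.]), array([ 0.261, -0.306,  0.008])), (np.int32(3488), array([566., 151.]), array([0.469, 0.077, 0.008])), (np.int32(726), array([310.,  48.]), array([ 0.312, -0.123,  0.008])), (np.int32(2421), array([612.,  62.]), array([0.406, 0.134, 0.008])), (np.int32(906), array([384., 138.]), array([ 0.399, -0.086,  0.008])), (np.int32(1422), array([624., 201.]), array([0.541, 0.129, 0.008]))]
pt [ 0.4279 -0.1738  0.1264] gap 0.0429 grip 0 t 23.32 toolz [-0.023  0.135 -0.991] xz 0.067 
  shift units [-0.24 -0.32  2.91] roll 0.02 j6 -0.29 up 0.1m = [ 0.17  0.3  -2.48]
```

View pics/wg.png

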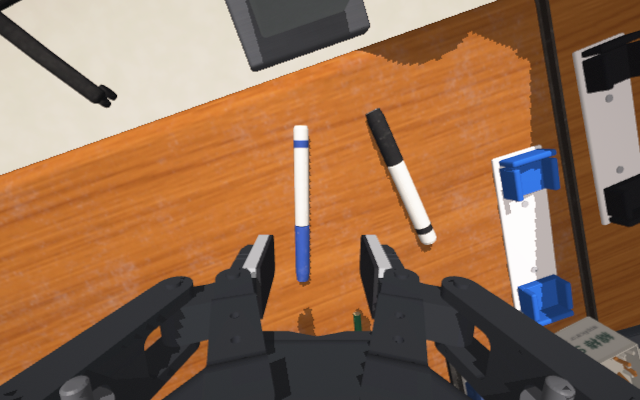

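Blue (302,200) is aligned between the jaws. Black is clear to the right.

```bash
python3 -m handwheel '{"deltas": [[0,-0.08,-0.09,0.8,0],[0,-0.08,-0.09,0.8,0],[0,-0.08,-0.08,0.8,0],[0,0,-0.04,0.4,0],[0,0,-0.02,0.12,0],[0,0,0,0,0],[-1,0,0,0,0],[-1,0,0,0,0],[-1,0,0,0,0],[-1,0,0,0,0],[-1,0,0,0,0],[-1,0,0,0,0]]}'
python3 -m handwheel '{"deltas": [[-1,0.03,0.06,-0.5,0],[-1,0.06,0.11,-0.9,0],[-1,0.06,0.11,-0.9,0],[-1,0.05,0.08,-0.7,0]]}'
python3 - <<'E'
from h import *
w=pickle.load(open('wg','rb')); f=pickle.load(open('wf','rb'))
go(.544,.0277,.125,3.083)
E
```

```text
clock: 24.82
tcp_pos: [0.4322, -0.183, 0.078]
orientation: [-0.022, 0.168, 0.983, 0.064]
wrist_force: [-1.3, -0.3, 6.5]
finger_gap: 0.0089
grip_force: 39.2
clock: 25.32
tcp_pos: [0.4319, -0.1828, 0.1999]
orientation: [-0.022, 0.168, 0.983, 0.064]
wrist_force: [0.3, -0.1, -0.5]
finger_gap: 0.0086
grip_force: 38.7
pt [ 0.4304 -0.1736  0.1315] gap 0.0086 grip 39 t 25.32 toolz [-0.022  0.134 -0.991] xz 0.065 
  shift units [-1.04  5.63  0.77] roll -1.58 j6 -0.29 up 0.1m = [ 0.16  0.3  -2.48]
```

```bash
python3 -m handwheel '{"deltas": [[-1,-0.1,0.5,0.07,0],[-1,-0.18,0.95,0.13,0],[-1,-0.18,0.95,0.13,0],[-1,-0.18,0.95,0.13,0],[-1,-0.18,0.95,0.13,0],[-1,-0.18,0.95,0.13,0],[-1,-0.04,0.38,0.05,-0.4],[-1,0,0,0,-0.6],[-1,0,0,0,-0.58],[-1,0,0,0,0],[-1,0,0,0,0]]}'
python3 - <<'E'
from h import *
f=pickle.load(open('wf','rb')); p=[plane(f,*x,.004) for x in((51,250),(67,324))]; print(((p[0]+p[1])/2).round(4),np.linalg.norm(p[0]-p[1]),p[1]-p[0])
g=pickle.load(open('wg','rb'));
for r in(((51,250),(525,205)),((67,324),(534,269))): print(tri(f,r[0],g,r[1]))
snap('wrist','wh'); go(.544,.0277,.019,3.083)
E
```

```text
clock: 26.7
tcp_pos: [0.5452, 0.0184, 0.1918]
orientation: [-0.014, 0.032, 0.997, 0.067]
wrist_force: [0.0, 0.2, 0.0]
finger_gap: 0.0088
grip_force: 38.7
[0.543  0.0265 0.004 ] 0.0724437739135062 [ 0.07232827 -0.0040893   0.        ]
(array([0.50677387, 0.02931427, 0.00519497]), np.float64(0.0006145169999146452))
(array([0.57778266, 0.02568344, 0.00521241]), np.float64(0.0011590702986923472))
pt [0.5436 0.0277 0.1234] gap 0.0091 grip 39 t 26.75 toolz [-0.023  0.135 -0.991] xz 0.032 
  shift units [-0.09 -0.35  2.59] roll -0.02 j6 -0.11 up 0.1m = [ 0.08  0.33 -2.48]
```

View pics/wh.png

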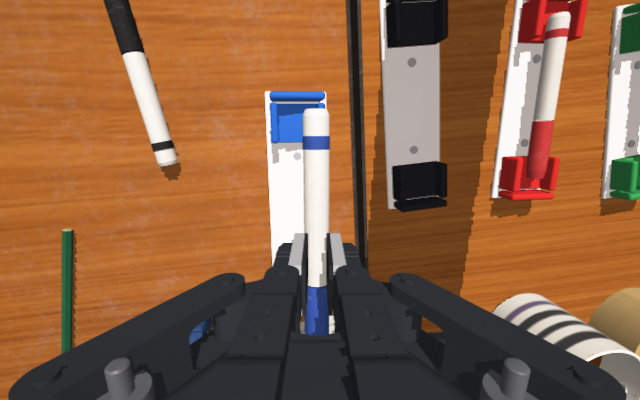

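Blue hangs over its rest (297,190). The plate holes triangulate to a centre of (0.5425, 0.0275) at z = 5 mm, so I'm lowering it.

```bash
python3 -m handwheel '{"deltas": [[-1,-0.03,-0.11,0.8,0],[-1,-0.03,-0.11,0.8,0],[-1,0,-0.09,0.6,0],[-1,0,-0.04,0.35,0],[-1,0,0,0,0],[-0.5,0,0,0,0],[-0.2,0,0,0,0],[-0.2,0,0,0,0],[-0.2,0,0,0,0],[-0.2,0.01,0.07,-0.5,0],[0,0.02,0.12,-0.9,0],[0,0.02,0.12,-0.9,0],[0,0.01,0.07,-0.5,0]]}'
python3 -c "
from h import *
snap('wrist','wi')
go(.4405,-.0805,.13,.125)"
```

```text
clock: 28.38
tcp_pos: [0.5462, 0.0182, 0.2039]
orientation: [-0.012, 0.031, 0.997, 0.067]
wrist_force: [-0.1, 0.9, 0.6]
finger_gap: 0.0426
grip_force: 0.0
pt [0.5459 0.0274 0.1377] gap 0.0429 grip 0 t 28.43 toolz [-0.017  0.134 -0.991] xz 0.026 
  shift units [ 2.46 -2.86 -0.12] roll -1.06 j6 -0.11 up 0.1m = [ 0.06  0.33 -2.48]
```

View pics/wi.png

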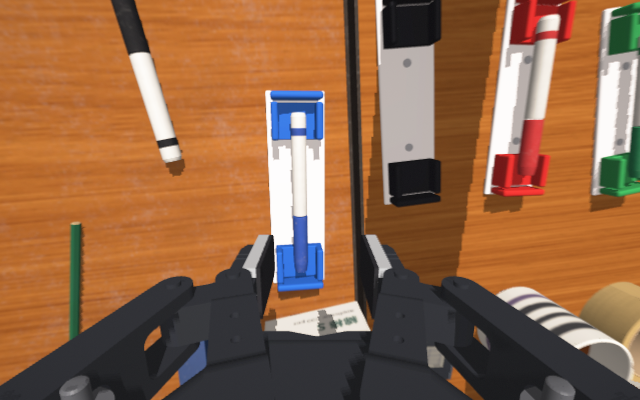

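Blue lies in both blue cradles (299,115 to 300,272). Next black.

```bash
python3 -m handwheel '{"deltas": [[0,0.6,-0.7,0,0],[0,0.6,-0.7,-0.05,0],[0,0.6,-0.7,-0.07,0],[0,0.66,-0.76,0,-0.5],[0,0,0,0,-0.56],[0,0,0,0,0],[0,0,0,0,0]]}'
python3 - <<'E'
from h import *
w=snap('wrist','wj');M=masks(w); t=cam('top')
ps=[]
for n,tp in(('black',(344.4,260.6)),('white',(341.2,238.5))):
    l=cv2.connectedComponentsWithStats(M[n].astype(np.uint8))
    for s,x in zip(l[2][1:],l[3][1:]):
        if s[4]>300:
            p,e=tri(t,tp,w,x)
            if e<.004: print(n,s[4],x.round(0),p.round(4),round(e,4))
go(.4405,-.0810,.009,.125)
E
```

```text
clock: 29.3
tcp_pos: [0.4403, -0.0894, 0.1942]
orientation: [-0.008, -0.06, 0.996, 0.068]
wrist_force: [0.2, -0.3, 0.6]
finger_gap: 0.0425
grip_force: 0.0
black 723 [295. 152.] [ 0.4003 -0.0858  0.0095] 0.001
white 1209 [297. 214.] [ 0.4545 -0.0791  0.0097] 0.0003
pt [ 0.4387 -0.0799  0.1259] gap 0.0431 grip 0 t 29.4 toolz [-0.023  0.134 -0.991] xz 0.007 
  shift units [-0.06 -0.43  2.89] roll -0.01 j6 -0.56 up 0.1m = [ 0.02  0.34 -2.48]
```

Black triangulates at about 9.6 mm on its visible surface, with a miss of 1 mm or less. Picking it.

```bash
python3 -m handwheel '{"deltas": [[0,-0.04,-0.12,0.8,0],[0,0,-0.12,0.8,0],[0,0,-0.11,0.8,0],[0,0,-0.06,0.4,0],[0,0,-0.02,0.09,0],[0,0,0,0,0],[-1,0,0,0,0],[-1,0,0,0,0],[-1,0,0,0,0],[-1,0,0,0,0],[-1,0,0,0,0]]}'
python3 -m handwheel '{"deltas": [[-1,0,0.07,-0.5,0],[-1,0,0.12,-0.9,0],[-1,0,0.12,-0.9,0],[-1,0,0.1,-0.7,0]]}'
python3 -c "
from h import *
go(.473,.1316,.125,.032)"
```

```text
clock: 30.78
tcp_pos: [0.4418, -0.091, 0.0785]
orientation: [-0.007, -0.061, 0.996, 0.068]
wrist_force: [-1.2, -0.2, 7.1]
finger_gap: 0.0111
grip_force: 39.1
clock: 31.28
tcp_pos: [0.4422, -0.0908, 0.2004]
orientation: [-0.007, -0.061, 0.996, 0.068]
wrist_force: [0.3, 0.2, -0.2]
finger_gap: 0.0113
grip_force: 38.9
pt [ 0.4407 -0.0816  0.132 ] gap 0.0113 grip 39 t 31.27 toolz [-0.022  0.134 -0.991] xz 0.005 
  shift units [-1.46  5.12  0.87] roll 0.52 j6 -0.57 up 0.1m = [ 0.01  0.34 -2.48]
```

```bash
python3 -m handwheel '{"deltas": [[-1,-0.15,0.5,0.07,0],[-1,-0.27,0.95,0.16,0],[-1,-0.27,0.95,0.16,0],[-1,-0.27,0.95,0.16,0],[-1,-0.27,0.95,0.16,0],[-1,-0.23,0.82,0.16,0.5],[-1,0,0,0,0],[-1,0,0,0,0]]}'
python3 -c "
from h import *
go(.473,.1316,.021,.032)"
```

```text
clock: 32.28
tcp_pos: [0.4742, 0.1223, 0.1917]
orientation: [-0.011, -0.018, 0.998, 0.067]
wrist_force: [-0.0, -0.3, 0.3]
finger_gap: 0.0111
grip_force: 38.9
pt [0.4725 0.1316 0.1234] gap 0.0111 grip 39 t 32.27 toolz [-0.023  0.134 -0.991] xz 0.019 
  shift units [-0.06 -0.34  2.54] roll 0.03 j6 -0.01 up 0.1m = [ 0.05  0.34 -2.48]
```

Lower, release, and retreat up and back from the rests so the top view is clear.

```bash
python3 -m handwheel '{"deltas": [[-1,-0.03,-0.11,0.8,0],[-1,-0.02,-0.11,0.8,0],[-1,0,-0.08,0.6,0],[-1,0,-0.04,0.32,0],[-1,0,0,0,0],[-0.5,0,0,0,0],[-0.2,0,0,0,0],[-0.2,0,0,0,0],[-0.2,0,0,0,0],[-0.2,0.01,0.07,-0.5,0],[0,0.02,0.12,-0.9,0],[0,0.02,0.12,-0.9,0],[0,0.02,0.12,-0.9,0]]}'
python3 -m handwheel '{"deltas": [[0,0,-0.9,-0.12,0],[0,0,-0.9,-0.12,0],[0,0,-0.9,-0.12,0],[0,0,-0.9,-0.12,0],[0,0,-0.9,-0.12,0],[0,0,-0.9,-0.12,0],[0,0,-0.9,-0.12,0],[0,0,-0.9,-0.12,0],[0,0,-0.9,-0.12,0],[0,0,-0.9,-0.12,0],[0,0,0,0,0],[0,0,0,0,0]]}'
python3 - <<'E'
from h import *
t=snap('top','tz');M=masks(t)
for k,b in dict(red=(140,200,412,430),green=(140,205,365,390)).items():
    z=np.zeros((400,640),bool); z[b[0]:b[1],b[2]:b[3]]=M[k][b[0]:b[1],b[2]:b[3]]; print(k,z.sum(),np.argwhere(z).mean(0)[::-1].round(1) if z.any() else '')
cv2.imwrite('pics/tzc.png',cv2.resize(t['frame'][130:290,140:440],None,fx=2.6,fy=2.6,interpolation=cv2.INTER_CUBIC)[:,:,::-1])
E
```

```text
clock: 33.9
tcp_pos: [0.4739, 0.1225, 0.2203]
orientation: [-0.01, -0.018, 0.998, 0.068]
wrist_force: [0.5, 0.4, 0.7]
finger_gap: 0.0427
grip_force: 0.0
clock: 35.4
tcp_pos: [0.487, -0.2402, 0.2178]
orientation: [-0.011, -0.017, 0.997, 0.068]
wrist_force: [1.1, -0.1, 0.0]
finger_gap: 0.0427
grip_force: 0.0
red 115 [420.5 169.9]
green 91 [376.7 173.6]
```

View pics/tzc.png

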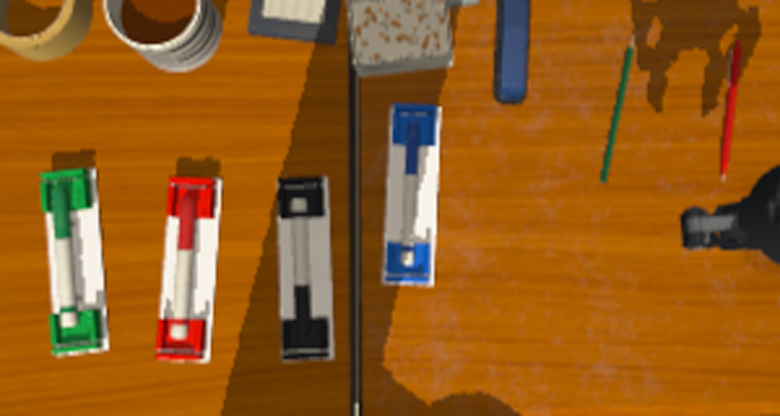

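All four markers lie in their own rests in this view, and the pen and pencil are unmoved (within 1 px). One numeric check of heights and centring before handing in.

Run:
```python
from h import *
t=pickle.load(open('tz','rb'))
H,W=400,640; uu,vv=np.meshgrid(np.arange(W),np.arange(H))
d=np.stack([(uu-t['cx'])/t['f'],(vv-t['cy'])/t['f'],np.ones((H,W))],-1)@t['R'].T; P=t['o']+d*t['depth'][...,None]
for k,(x,y,a) in dict(green=(.485,.352,.11),red=(.4745,.242,-.058),black=(.473,.1316,.032),blue=(.5425,.0275,-.058)).items():
    e=np.array([np.cos(a),np.sin(a)]); n=np.array([-e[1],e[0]]); r=P[...,:2]-[x,y]; al,ac=r@e,r@n
    m=(abs(ac)<.012)&(abs(al)<.046)&(P[...,2]>.014)
    s=np.polyfit(al[m],ac[m],1)
    m2=(abs(ac)<.0095)&(abs(al)<.074)&(P[...,2]>.0185)
    print(k,m.sum(),'top z',np.median(P[m][:,2]).round(4),'across',s[1].round(4),'angle',s[0].round(3),'along ends',al[m2].min().round(3),al[m2].max().round(3))
```

```text
green 250 top z 0.0263 across 0.0002 angle -0.007 along ends -0.06 0.071
red 236 top z 0.0263 across -0.0007 angle 0.01 along ends -0.063 0.069
black 237 top z 0.0263 across -0.0003 angle 0.005 along ends -0.064 0.066
blue 185 top z 0.0241 across 0.0005 angle 0.002 along ends -0.068 0.071
```

```bash
python3 -c "
from workcell import hand_in
print(hand_in())"
```

```text
the job is handed in; nothing more can be done
None
```

I handed the job in at about 35 s: by the last top-view measurement all four markers lie in their own colour's rests, within 6 mm of centre along and 1 mm across, and the pen and pencil have not moved; the hand-in returned no verdict.

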